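Refit the mill sleeves and put the tins away

TASK

The pepper and spice mills on the pine shelf have been washed: slide each steel sleeve that is there down over the one upright mill column it fits closely, until it sits fully home on the black foot. Stand all the closed tins upright, side by side on the floor of the open drawer, then slide the drawer fully shut. Leave the canister, the salt and pepper shakers and the lid lifter where they are, and let go of everything at the end.

Things in the scene. Friction and masses are not known exactly. Their poses are not given: they have to be found in the camera images.
- sleeve_large: loose plain stainless tube open at both ends, standing upright: the large mill sleeve, outer diameter 62 mm, bore 54 mm, 110 mm tall; origin at the centre of its lower end, z along the tube. May be absent.
- sleeve_medium: loose plain stainless tube open at both ends, standing upright: the medium mill sleeve, outer diameter 50 mm, bore 42 mm, 96 mm tall; origin at the centre of its lower end, z along the tube. May be absent.
- sleeve_small: loose plain stainless tube open at both ends, standing upright: the small mill sleeve, outer diameter 38 mm, bore 30 mm, 84 mm tall; origin at the centre of its lower end, z along the tube. May be absent.
- column_large: the large mill's white plastic upright column, fixed to the shelf: diameter 50 mm, on a black round foot flange 62 mm across and 12 mm thick; its top is 128 mm above the shelf, the last 12 mm tapering to 36 mm across. Origin at the foot's underside centre, z up. Its sleeve sits with the lower end on the flange (12 mm above the shelf); the column then stands 6 mm out of the sleeve's top.
- column_medium: the medium mill's white plastic upright column, fixed to the shelf: diameter 38 mm, on a black round foot flange 50 mm across and 12 mm thick; its top is 114 mm above the shelf, the last 12 mm tapering to 24 mm across. Origin at the foot's underside centre, z up. Its sleeve sits with the lower end on the flange (12 mm above the shelf); the column then stands 6 mm out of the sleeve's top.
- column_small: the small mill's white plastic upright column, fixed to the shelf: diameter 26 mm, on a black round foot flange 38 mm across and 12 mm thick; its top is 102 mm above the shelf, the last 12 mm tapering to 12 mm across. Origin at the foot's underside centre, z up. Its sleeve sits with the lower end on the flange (12 mm above the shelf); the column then stands 6 mm out of the sleeve's top.
- tin0: loose closed round metal tin, 60 mm diameter, 50 mm tall; origin at the centre of its underside, z up. May be absent.
- tin1: loose closed round metal tin, 60 mm diameter, 50 mm tall; origin at the centre of its underside, z up. May be absent.
- tin2: loose closed round metal tin, 60 mm diameter, 50 mm tall; origin at the centre of its underside, z up. May be absent.
- unit: fixed low wooden drawer unit, 200 mm deep (its x), 310 mm wide (its y), 88 mm high; origin at the underside centre, its front faces its own -x (towards the robot, more or less).
- unit_mouth (a point): middle of the upper front edge of the unit's case, 100 mm in front of its centre, 88 mm above the shelf; axes as the unit's.
- drawer_front (a point): middle of the upper edge of the drawer front's outer face, 79 mm above the shelf; moves with the drawer; axes as the unit's. The front panel is 12 mm thick, 310 mm wide and reaches from 7 to 79 mm above the shelf; a 90 mm wide steel lip at its middle stands 12 mm out, 53 to 65 mm above the shelf.
- drawer_floor (a point): centre of the drawer's inner floor, 15 mm above the shelf; moves with the drawer; axes as the unit's. The floor is 177 mm long (x) and 254 mm wide (y) between the walls; side and back walls are 35 mm high. It lies 104.5 mm behind the front's outer face. While the drawer is open, the part between the front panel and the unit's case is free above.
- drawer (a joint): how far the drawer is pulled out, m: 0 shut, 0.17 fully out; it slides along the unit's -x with light friction.
- canister: mint-green ceramic canister with clamp lid, 104 mm diameter, 142 mm tall, origin at its underside centre; not part of the job.
- salt: stainless shaker, 42 mm diameter, 78 mm tall, origin at its underside centre; not part of the job.
- pepper: stainless shaker, 42 mm diameter, 78 mm tall, origin at its underside centre; not part of the job.
- lifter: black silicone lid lifter, 120 x 45 x 32 mm, origin at its underside centre; not part of the job.
Things that resemble listed ones, but are neither listed nor needed, are in the scene too. Leave any red look-alike of the column_medium alone. What is shaped like the tin1 but turquoise is not meant.

How it is judged:
By the outcome, as a careful person would: the job done as asked, in the order asked, and still so for the second after the job is handed in, with the robot touching nothing.
Of sleeve_large, sleeve_medium, sleeve_small, tin0, tin1, tin2 only 5 to 6 are there at a start; the rules pass over those that are not, and their reading is None.
At some moment in a run one of tin0, tin1, tin2 may be knocked a few centimetres aside while the robot is not near it.
It also fails if it takes over 210 s, if anything falls off the work surface, if the arm or the gripper's body presses on something with over 40 N, if the wrist force passes 120 N, or if a joint passes its speed limit or range.

ROBOT

A 6-joint arm with a two-finger parallel gripper is mounted at the origin on the work surface. World frame = base frame: x ahead of the robot, y to its left, z up, the work surface at z = 0. Lengths are in m, angles in rad, forces in N, time in s.
With the tool pointing down it reaches from about 0.35 to 1 m from the base axis. Payload 7.1 kg.
Tool frame: the origin (TCP) lies midway between the tips of the shut fingers; the grasp point (between the pads) lies manip.grasp_offset behind it (manip.grasp_offset is the distance from the TCP to the grasp point, in m); z points along the fingers, y is the line along which they close (so a half turn about z gives the same grasp; the last joint's range is limited). The gripper opens to 85 mm and grips with 20 to 120 N. Pads are 22 mm wide; open, the fingers measure 114 mm over their backs; the gripper's body (76 mm by 85 mm) begins 54 mm behind the grasp point. The pads swing forward as they close: fully open they stand 13 mm farther back than shut.
Start: joints at [1.154, 0.423, 1.63, -0, 1.089, -0.019], TCP at [0.242, 0.576, 0.231] pointing down, gripper open.
Joint ranges: [-3, 3], [-0.9, 2.11], [0.09, 2.58], [-1.31, 4.45], [0.11, 2.69], [-2.54, 2.54]. Speed limits (rad/s): [2.39, 2.39, 3.01, 3.14, 3.14, 3.14].

INTERFACE

Orientations are given as a rotation vector (axis times angle).
In Python, from rig import manip gives the robot as it stands.
- The arm moves only by the tool servo_tool, never from a script. Its argument "targets" is one flat list of numbers, 7 for each row, row after row: the shift along the tool's x, y, z in mm, then the turn, a rotation vector about the tool's x, y, z in degrees, then the finger opening in mm, from 0 to 85.4. In form: [tx, ty, tz, rx, ry, rz, hand, tx, ty, tz, rx, ry, rz, hand, ...]. A call has 1 to 5 rows; each row is the pose to reach, as a shift and turn from the pose commanded when the call began, along the tool's axes at that moment; what a row does not reach only later rows make up. A row lasts 1/8 s, in which the tool goes at most 62.5 mm and 10.7 degrees, less where a joint would pass 70% of its speed; a pose out of reach is approached as far as the arm can. A call with a gripper value outside its range is refused whole. The fingers move at their own pace and stop on an object; "squeeze" is the grip in N (left out, the last holds). Time passes only in rows, so rows that repeat a pose let the fingers close. It gives the time, the measured TCP pose, the force, the opening and the grip force at its end, in the units of the state.
- manip.sense(): the state, without advancing time (a new reading comes with each control period).
- manip.grab_frame(name): name is "scene" or "top"; returns (picture, depth): 420x560x3 uint8, blue, green, red; 420x560 float32, m along the optical axis (not along the pixel's ray), 0 where there is no reading.
- manip.camera_info(name): a dict with "mtx" (3x3 intrinsics, pixels), "dist_coeffs" ([k1, k2, p1, p2, k3] as OpenCV has them; the pictures are not rectified), "T" (4x4, takes a point from camera to world coordinates). Camera axes: x right, y down, z forward; pixel columns grow to the right and rows downward; lengths in m; the calibration is good to about 2 mm. A picture is of the moment at which its call begins. camera_info takes no time and is no camera call.
- manip.job_done(): hands the job in; it is judged then, once.
Trained networks look in the newest picture that a camera, given by its name, has taken for a name from the list of things; names that differ only in an ending like _2 or _b are one class to them, and where a whole thing is asked for, a point or a joint stands for the part that bears it (a point fixed in the world has none). Each returns a list of dicts, best first, with "score" (0 to 1); they miss things now and then, are a little off and sometimes report something else, mostly with a low value. They report only what shows in the picture. A call takes as long as a camera call. They do not tell look-alikes from the thing itself.
- manip.masks_of(camera, thing): "mask" (420x560 bool, what is visible of it) and "uv" ([column, row] in pixels, amid what is visible of it).
The state is a dict: "time_s": time; "q": joint angles; "dq": joint speeds; "joint_torque": joint torques, N m; "position": TCP position; "tool_rot": TCP orientation; "contact_force": force on the tool from outside, world axes, zero at the start; "wrist_torque": the same for the moment, N m; "finger_gap": finger opening in m; "grip_force": force on a finger pad.
Only numpy, scipy, OpenCV 4.12 (cv2) and the standard library are available. Lean on these libraries where they do the work, as an engineer would, in place of code of your own. Each camera call takes 0.05 s, during which the arm holds its last target. There are 200 camera calls.

## Working session

There is one attempt and no reset: what is moved stays moved. The work goes in short steps, Python scripts to look and compute and a tool call to move; the robot and the scene stay as the last step left them, time stands still between calls to the robot, and variables do not carry over. Pictures are saved under pics/ and viewed, at most 14 in all, crops included, and the job is handed in when it is done.

Besides the shell and the picture viewer there is one more tool, called after "Call:" in YAML: its name, and indented under it one key for each argument. servo_tool: Moves the arm, as the interface text tells. Its arguments: {"type":"object","properties":{"targets":{"type":"array"},"squeeze":{"type":"number"}},"required":["targets"]}

```bash
ls; mkdir -p pics; cat > h.py <<'E'
import numpy as np, cv2, sys
from rig import manip
from scipy.spatial.transform import Rotation as R
def cloud(name,depth):
    ci=manip.camera_info(name);h,w=depth.shape
    u,v=np.meshgrid(np.arange(w),np.arange(h))
    p=cv2.undistortPoints(np.stack([u,v],-1).reshape(-1,1,2).astype(np.float64),np.array(ci["mtx"],float),np.array(ci["dist_coeffs"],float)).reshape(h,w,2)
    P=np.dstack([p[...,0]*depth,p[...,1]*depth,depth]); T=np.array(ci["T"])
    P=P@T[:3,:3].T+T[:3,3]; P[depth==0]=np.nan
    return P
E
python3 - <<'E'
from h import *
s=manip.sense();print(s['position'],s['tool_rot'],s['finger_gap'],manip.grasp_offset)
for n in ['scene','top']:
    im,d=manip.grab_frame(n);cv2.imwrite(f'pics/{n}0.png',im);np.savez(f'{n}0.npz',im=im,d=d)
    P=cloud(n,d)
    print(n,np.array(manip.camera_info(n)['T'])[:3,3].round(3))
    for t in ['sleeve_large','sleeve_medium','sleeve_small','column_large','column_medium','column_small','tin0','drawer_front','canister','salt','pepper','lifter']:
        for r in manip.masks_of(n,t):
            m=r['mask']&np.isfinite(P[...,0]);q=P[m]
            if len(q)==0: continue
            top=q[q[:,2]>np.percentile(q[:,2],95)-.006]
            print(t,round(r['score'],2),np.round(r['uv']),'n',m.sum(),'med',np.median(q,0).round(3),'zmax',np.percentile(q[:,2],[2,98]).round(3),'topc',((top.max(0)+top.min(0))/2)[:2].round(3),'ext',np.ptp(top,axis=0)[:2].round(3),im[r['mask']].mean(0).round())
print(manip.sense()['time_s'])
E
```

```text
pics
[0.24186437 0.57569877 0.23053807] [-6.20683742e-01 -3.07930728e+00  2.38597582e-03] 0.0851204655886651 0.0187
scene [0.9   0.552 0.917]
sleeve_large 0.86 [265. 139.] n 650 med [ 0.352 -0.243  0.076] zmax [0.004 0.112] topc [ 0.344 -0.259] ext [0.06  0.063] [63. 69. 71.]
sleeve_small 0.71 [337. 248.] n 368 med [0.429 0.201 0.059] zmax [0.004 0.086] topc [0.42  0.197] ext [0.038 0.037] [59. 64. 66.]
column_large 0.7 [255. 302.] n 19066 med [0.71  0.207 0.087] zmax [0.012 0.091] topc [0.756 0.178] ext [0.216 0.319] [ 34.  71. 107.]
column_large 0.62 [225. 224.] n 732 med [ 0.636 -0.03   0.085] zmax [0.006 0.13 ] topc [ 0.629 -0.044] ext [0.039 0.039] [106. 117. 127.]
column_large 0.55 [170. 244.] n 391 med [ 0.777 -0.07   0.053] zmax [-0.     0.079] topc [ 0.775 -0.082] ext [0.032 0.032] [ 92. 101. 105.]
column_medium 0.91 [202. 150.] n 423 med [ 0.545 -0.341  0.058] zmax [0.    0.115] topc [ 0.54  -0.352] ext [0.024 0.026] [ 93. 104. 113.]
column_medium 0.84 [223. 164.] n 366 med [ 0.512 -0.24   0.059] zmax [0.004 0.115] topc [ 0.508 -0.249] ext [0.031 0.024] [  4.   8. 127.]
col
[... 3927 characters left out ...]
0.292] ext [0.058 0.059] [ 95. 106. 115.]
canister 0.87 [457. 206.] n 1664 med [ 0.529 -0.524  0.139] zmax [0.001 0.146] topc [ 0.533 -0.543] ext [0.098 0.098] [113. 140. 121.]
canister 0.54 [208. 195.] n 5296 med [0.579 0.19  0.015] zmax [0.009 0.08 ] topc [0.505 0.19 ] ext [0.027 0.31 ] [ 64.  96. 120.]
salt 0.79 [300. 128.] n 230 med [ 0.766 -0.084  0.069] zmax [-0.002  0.079] topc [ 0.775 -0.085] ext [0.033 0.035] [ 97. 110. 118.]
pepper 0.75 [322. 139.] n 226 med [ 0.738 -0.154  0.068] zmax [-0.001  0.081] topc [ 0.745 -0.158] ext [0.031 0.03 ] [100. 113. 121.]
lifter 0.66 [103. 222.] n 569 med [0.501 0.515 0.01 ] zmax [0.002 0.031] topc [0.497 0.521] ext [0.114 0.03 ] [22. 33. 42.]
1.3
```

```bash
python3 - <<'E'
from h import *
a=cv2.imread('pics/scene0.png');cv2.imwrite('pics/s_crop.png',cv2.resize(a[80:400,120:480],(800,711))[:600])
a=cv2.imread('pics/top0.png');cv2.imwrite('pics/t_crop.png',cv2.resize(a[110:340,120:420],(780,598)))
E
```

```text
(no output)
```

View pics/s_crop.png

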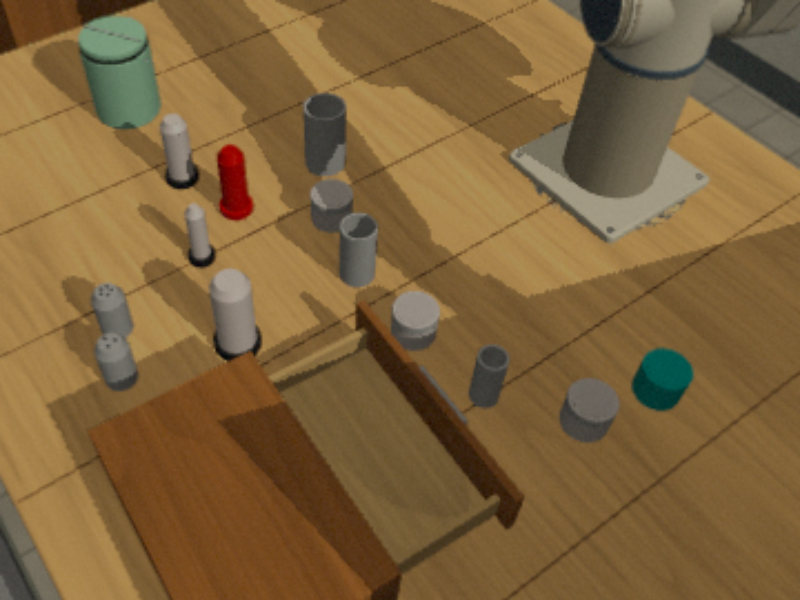

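View pics/t_crop.png

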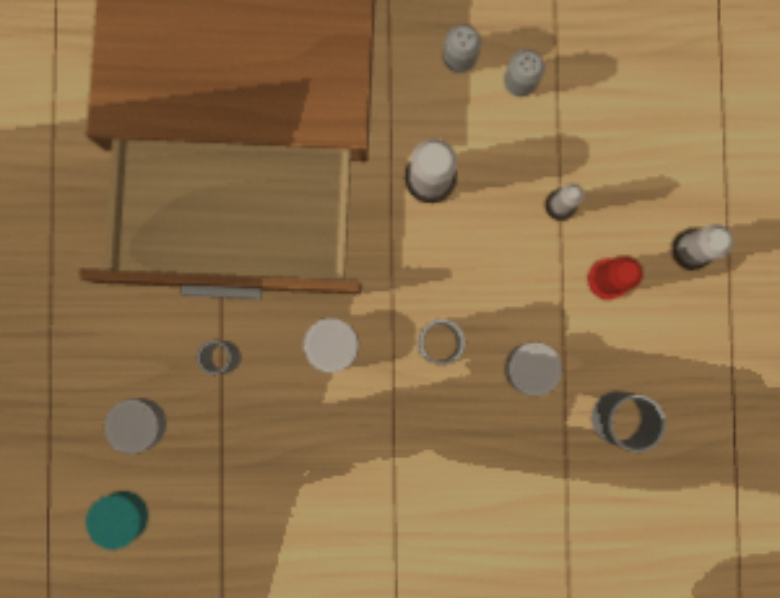

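Targets: the tins at scene (309,224), (382,266) and (269,170) are metallic. The turquoise one at top (164,308) is not meant. The medium column is the white one at scene (202,150), and the red one at (223,164) is left alone. The crops confirm all of this. Next I'll fit precise centres.

```bash
cat >> h.py <<'E'
from scipy.optimize import least_squares
def fitc(q,r,c0):
    f=least_squares(lambda c:np.hypot(q[:,0]-c[0],q[:,1]-c[1])-r,c0,loss='soft_l1',f_scale=.001)
    return f.x.round(4)
def mid(q):
    (c,r)=cv2.minEnclosingCircle(q[:,:2].astype(np.float32)); return np.round(np.median(q[:,:2],0),4),np.round(q[:,:2].mean(0),4),np.round((q[:,:2].max(0)+q[:,:2].min(0))/2,4),len(q)
def near(P,c,rad,z0,z1):
    q=P.reshape(-1,3);q=q[np.isfinite(q[:,0])]
    return q[(np.hypot(q[:,0]-c[0],q[:,1]-c[1])<rad)&(q[:,2]>z0)&(q[:,2]<z1)]
SL={'L':((.344,-.26),.031,.110),'M':((.433,-.054),.025,.096),'S':((.42,.196),.019,.084)}
CO={'L':((.629,-.045),.025,.128,.018),'M':((.540,-.352),.019,.114,.012),'S':((.596,-.197),.013,.102,.006)}
E
python3 - <<'E'
from h import *
for n in ['scene','top']:
    P=cloud(n,np.load(n+'0.npz')['d'])
    for k,(c,r,h) in SL.items():
        q=near(P,c,r+.012,h-.004,h+.006); print(n,'sl',k,mid(q),'ringfit',fitc(q,r-.002,c), np.median(q[:,2]).round(4))
    for k,(c,r,h,rt) in CO.items():
        q=near(P,c,rt+.012,h-.002,h+.006);b=near(P,c,r+.015,.02,h-.014)
        print(n,'col',k,mid(q),'body',fitc(b,r,c),len(b),np.median(q[:,2]).round(4))
    for c in [(.432,.068),(.343,.293),(.402,-.16)]:
        q=near(P,c,.05,.046,.056);print(n,'tin',mid(q))
    # unit: mouth edge and drawer front
    q=near(P,(.58,.19),.4,.074,.083)
    q=q[(q[:,0]<.6)&(q[:,1]>.03)&(q[:,1]<.35)]
    o=[ (np.median(y),np.percentile(s[:,0],3),np.percentile(s[:,0],97)) for a in np.arange(.05,.34,.04) for s in [q[(q[:,1]>a)&(q[:,1]<a+.04)]] for y in [s[:,1]] if len(s)>5]
    print('front',np.round(o,4).tolist(), q[:,1].min(),q[:,1].max())
    q=near(P,(.75,.18),.4,.084,.095);q=q[(q[:,0]>.6)&(q[:,1]>.0)]
    rc=cv2.minAreaRect(q[:,:2].astype(np.float32));print('unit',rc, cv2.boxPoints(rc).round(3).tolist())
E
```

```text
scene sl L (array([ 0.3465, -0.2561]), array([ 0.3449, -0.2579]), array([ 0.344 , -0.2586]), 80) ringfit [ 0.3439 -0.2597] 0.1096
scene sl M (array([ 0.4351, -0.0514]), array([ 0.4347, -0.0519]), array([ 0.4336, -0.0536]), 84) ringfit [ 0.4345 -0.0521] 0.0956
scene sl S (array([0.4217, 0.1952]), array([0.4209, 0.1964]), array([0.4201, 0.1972]), 71) ringfit [0.4208 0.1966] 0.0839
scene col L (array([ 0.6289, -0.0449]), array([ 0.6286, -0.045 ]), array([ 0.6289, -0.0452]), 129) body [ 0.6279 -0.047 ] 373 0.1286
scene col M (array([ 0.5393, -0.3523]), array([ 0.5396, -0.3525]), array([ 0.54  , -0.3526]), 42) body [ 0.5388 -0.3552] 225 0.1145
scene col S (array([ 0.5965, -0.1964]), array([ 0.5957, -0.1975]), array([ 0.5954, -0.1979]), 15) body [ 0.5937 -0.2001] 133 0.1025
scene tin (array([0.4342, 0.0728]), array([0.4334, 0.0721]), array([0.4325, 0.0706]), 303)
scene tin (array([0.3459, 0.295 ]), array([0.3463, 0.2945]), array([0.3453, 0.2936]), 381)
scene tin (array([ 0.4036, -0.1561]), array([ 0.4035, -0.1566]), array([ 0.403 , -0.1577]), 222)
front [[0.0711, 0.4921, 0.5051], [0.1106, 
[... 1369 characters left out ...]
5, 0.2927]), array([0.3428, 0.2927]), array([0.3423, 0.2926]), 318)
top tin (array([ 0.4015, -0.1602]), array([ 0.4014, -0.1607]), array([ 0.4014, -0.1609]), 308)
front [[0.0689, 0.492, 0.5039], [0.1091, 0.4953, 0.5044], [0.1494, 0.4976, 0.5077], [0.1916, 0.404, 0.5111], [0.2295, 0.4768, 0.5115], [0.2695, 0.503, 0.5148], [0.3101, 0.5065, 0.5153], [0.3388, 0.5068, 0.5185]] 0.03452856963180473 0.34473388355149504
unit ((0.7551245093345642, 0.17623773217201233), (0.3121595084667206, 0.19953790307044983), 86.70863342285156) [[0.6470000147819519, 0.026000000536441803], [0.8460000157356262, 0.014999999664723873], [0.8640000224113464, 0.32600000500679016], [0.6639999747276306, 0.33799999952316284]]
```

Call:
servo_tool:
  targets: [0,0,0,0,0,10,85,0,0,0,0,0,20,85,0,0,0,0,0,30,85,0,0,0,0,0,40,85,0,0,0,0,0,50,85]
  squeeze: 40

```text
time_s: 1.92
position: [0.2421, 0.5762, 0.2313]
tool_rot: [-1.871, -2.523, 0.0]
contact_force: [-0.0, -0.3, 0.4]
finger_gap: 0.0849
grip_force: 0.0
```

Call:
servo_tool:
  targets: [-50,7,0,0,0,8,85,-110,16,0,0,0,16.9,85,-170,24,0,0,0,16.9,75,-230,33,0,0,0,16.9,65,-290,42,0,0,0,16.9,60]

```text
time_s: 2.55
position: [0.3687, 0.31, 0.2316]
tool_rot: [2.215, 2.228, 0.001]
contact_force: [1.4, -0.4, -0.3]
finger_gap: 0.0599
grip_force: 0.0
```

Call:
servo_tool:
  targets: [-50,25,0,0,0,0,60,-100,48,40,0,0,0,60,-114,52,80,0,0,0,60,-114,52,100,0,0,0,60,-114,52,100,0,0,0,60]

```text
time_s: 3.18
position: [0.4198, 0.1972, 0.1302]
tool_rot: [-2.216, -2.226, 0.005]
contact_force: [-0.5, 0.1, 0.4]
finger_gap: 0.0601
grip_force: 0.0
```

Call:
servo_tool:
  targets: [-1.5,0,40,0,0,0,60,-1.5,0,85,0,0,0,60,-1.5,0,85,0,0,0,30,-1.5,0,85,0,0,0,25,-1.5,0,85,0,0,0,25]
  squeeze: 40

```text
time_s: 3.8
position: [0.4219, 0.1971, 0.0482]
tool_rot: [2.214, 2.227, 0.005]
contact_force: [0.7, 0.1, -1.1]
finger_gap: 0.0364
grip_force: 42.6
```

Call:
servo_tool:
  targets: [0,0,0,0,0,0,25,0,0,0,0,0,0,25,0,0,-50,0,0,0,25,0,0,-110,0,0,0,25,0,0,-140,0,0,0,25]

```text
time_s: 4.42
position: [0.4216, 0.1968, 0.1894]
tool_rot: [2.215, 2.226, 0.006]
contact_force: [0.5, 0.1, -0.9]
finger_gap: 0.0357
grip_force: 42.7
```

Call:
servo_tool:
  targets: [-50,22,0,0,0,0,25,-105,46,0,0,0,0,25,-160,70,0,0,0,0,25,-215,94,0,0,0,0,25,-270,118,0,0,0,0,25]

```text
time_s: 5.05
position: [0.5405, -0.0749, 0.1866]
tool_rot: [2.216, 2.227, 0.0]
contact_force: [0.9, 0.4, -1.1]
finger_gap: 0.0361
grip_force: 42.7
```

Call:
servo_tool:
  targets: [-50,22,0,0,0,0,25,-100,44,0,0,0,0,25,-126,56,0,0,0,0,25,-126,56,0,0,0,0,25,-126,56,0,0,0,0,25]

```text
time_s: 5.68
position: [0.596, -0.198, 0.186]
tool_rot: [-2.215, -2.226, 0.001]
contact_force: [-0.8, 0.3, -2.2]
finger_gap: 0.0359
grip_force: 42.7
```

```bash
cat > look.py <<'E'
# python3 look.py tag k : gripped sleeve k vs column k
from h import *
tag,k=sys.argv[1:3]; s=manip.sense(); pos=s['position']; print('tcp',pos.round(4) if hasattr(pos,'round') else pos)
c,r,h,rt=CO[k]; rs,hs=SL[k][1:]
for n in ['scene','top']:
    im,d=manip.grab_frame(n);cv2.imwrite(f'pics/{tag}_{n}.png',im);P=cloud(n,d)
    b=near(P,pos,rs+.02,h+.004,pos[2]-.012)
    f=fitc(b,rs,pos[:2]); print(n,'sleeve body',f,len(b),'zmin',b[:,2].min().round(4) if len(b) else '')
    q=near(P,c,r+.012,.02,h-.014); print('  col body',fitc(q,r,c),len(q))
E
python3 look.py s1 S
```

```text
tcp [ 0.596 -0.198  0.186]
scene sleeve body [ 0.5945 -0.1992] 119 zmin 0.1061
  col body [ 0.5939 -0.2   ] 137
top sleeve body [ 0.596 -0.198] 0 zmin 
  col body [ 0.596 -0.197] 0
```

Call:
servo_tool:
  targets: [-1,-0.6,20,0,0,0,25,-1,-0.6,35,0,0,0,25,-1,-0.6,45,0,0,0,25,-1,-0.6,55,0,0,0,25,-1,-0.6,65,0,0,0,25]

```text
time_s: 6.4
position: [0.5962, -0.1997, 0.1206]
tool_rot: [2.215, 2.227, 0.0]
contact_force: [-0.1, -0.5, -1.0]
finger_gap: 0.0358
grip_force: 42.7
```

Sleeve is past the taper with no contact force. Going down to near the seat.

Call:
servo_tool:
  targets: [0,0,20,0,0,0,25,0,0,40,0,0,0,25,0,0,52,0,0,0,25,0,0,58,0,0,0,25,0,0,61,0,0,0,25]

```text
time_s: 7.02
position: [0.5963, -0.1997, 0.06]
tool_rot: [2.215, 2.227, -0.0]
contact_force: [0.7, -0.2, -0.9]
finger_gap: 0.036
grip_force: 42.6
```

Call:
servo_tool:
  targets: [0,0,1,0,0,0,25,0,0,1,0,0,0,60,0,0,1,0,0,0,60,0,0,-20,0,0,0,60,0,0,-70,0,0,0,60]

```text
time_s: 7.65
position: [0.5948, -0.1992, 0.1303]
tool_rot: [-2.213, -2.225, 0.003]
contact_force: [0.0, 0.1, -0.2]
finger_gap: 0.06
grip_force: 0.0
```

```bash
cat > seat.py <<'E'
from h import *
for n in ['scene','top']:
    im,d=manip.grab_frame(n);cv2.imwrite(f'pics/{sys.argv[1]}_{n}.png',im);P=cloud(n,d)
    for k in sys.argv[2]:
        c,r,h,rt=CO[k];rs,hs=SL[k][1:]
        q=near(P,c,rs+.015,.02,.2); z=q[:,2]; rr=np.hypot(q[:,0]-c[0],q[:,1]-c[1])
        ring=q[(rr>r+.001)&(z>.06)]
        print(n,k,'ring top',np.percentile(ring[:,2],[50,90,98]).round(4),'expect',hs+.012,'body',fitc(q[z<hs],rs,c),len(q))
E
python3 seat.py s2 S; python3 -c "
from h import *;print(manip.sense()['position'])"
```

```text
scene S ring top [0.0945 0.1808 0.197 ] expect 0.096 body [ 0.595  -0.2008] 385
[ 0.59994529 -0.20102534  0.13718317]Traceback (most recent call last):
  File "seat.py", line 8, in <module>
    print(n,k,'ring top',np.percentile(ring[:,2],[50,90,98]).round(4),'expect',hs+.012,'body',fitc(q[z<hs],rs,c),len(q))
                         ~~~~~~~~~~~~~^^^^^^^^^^^^^^^^^^^^^^
    return _quantile_unchecked(
        a, q, axis, out, overwrite_input, method, keepdims, weights)
    return _ureduce(a,
                    func=_quantile_ureduce_func,
    ...<5 lines>...
                    overwrite_input=overwrite_input,
                    method=method)
    r = func(a, **kwargs)
    result = _quantile(arr,
                       quantiles=q,
    ...<2 lines>...
                       out=out,
                       weights=wgt)
    slices_having_nans = np.isnan(arr[-1, ...])
                                  ~~~^^^^^^^^^
IndexError: index -1 is out of bounds for axis 0 with size 0
```

Call:
servo_tool:
  targets: [0,0,-40,0,0,0,70,40,-45,-40,0,0,0,70,80,-90,-20,0,0,0,70,120,-135,-10,0,0,0,70,146,-162,-10,0,0,0,70]

```text
time_s: 8.38
position: [0.4305, -0.0531, 0.1405]
tool_rot: [-2.214, -2.227, 0.001]
contact_force: [1.1, -0.4, 0.0]
finger_gap: 0.0698
grip_force: 0.0
```

Call:
servo_tool:
  targets: [0,0,0,0,0,0,70,0,0,0,0,0,0,70]

```text
time_s: 8.62
position: [0.435, -0.0549, 0.1414]
tool_rot: [2.213, 2.226, 0.003]
contact_force: [0.5, -0.2, -0.5]
finger_gap: 0.0701
grip_force: 0.0
```

```bash
python3 seat.py s3 S; python3 -c "
from h import *;s=manip.sense();print(s['position'],s['tool_rot'],s['q'])"
```

```text
scene S ring top [0.0862 0.0969 0.0995] expect 0.096 body [ 0.5952 -0.2007] 315
top S ring top [0.0923 0.0974 0.099 ] expect 0.096 body [ 0.5955 -0.2026] 189
[ 0.43498496 -0.05524019  0.14096457] [2.21474793e+00 2.22553161e+00 1.95331663e-03] [-1.53410110e-01  2.98173827e-01  2.09732398e+00 -1.06875305e-04
  7.43882273e-01 -1.58188744e-01]
```

Call:
servo_tool:
  targets: [1,-1,40,0,0,0,70,1,-1,85,0,0,0,70,1,-1,85,0,0,0,40,1,-1,85,0,0,0,35,1,-1,85,0,0,0,35]

```text
time_s: 9.35
position: [0.4336, -0.0539, 0.0568]
tool_rot: [2.214, 2.225, 0.003]
contact_force: [-0.8, -0.5, -1.2]
finger_gap: 0.0496
grip_force: 41.0
```

Call:
servo_tool:
  targets: [0,0,0,0,0,0,35,0,0,0,0,0,0,35,0,0,-50,0,0,0,35,0,0,-110,0,0,0,35,0,0,-145,0,0,0,35]

```text
time_s: 9.98
position: [0.4331, -0.0536, 0.2032]
tool_rot: [2.213, 2.226, 0.003]
contact_force: [0.6, 0.3, -1.7]
finger_gap: 0.0498
grip_force: 41.9
```

Call:
servo_tool:
  targets: [-55,22,0,0,0,0,35,-110,44,0,0,0,0,35,-165,66,0,0,0,0,35,-220,88,0,0,0,0,35,-275,100,0,0,0,0,35]

```text
time_s: 10.6
position: [0.5345, -0.3298, 0.2005]
tool_rot: [2.215, 2.227, 0.0]
contact_force: [0.5, -0.0, -1.0]
finger_gap: 0.0497
grip_force: 41.9
```

Call:
servo_tool:
  targets: [-26,6,0,0,0,0,35,-26,6,0,0,0,0,35,-26,6,0,0,0,0,35]

```text
time_s: 10.98
position: [0.5394, -0.353, 0.2]
tool_rot: [-2.214, -2.227, 0.0]
contact_force: [0.8, 0.3, -1.2]
finger_gap: 0.0498
grip_force: 41.9
```

```bash
python3 look.py s4 M
```

```text
tcp [ 0.5394 -0.353   0.2   ]
scene sleeve body [ 0.5393 -0.3521] 183 zmin 0.118
  col body [ 0.5389 -0.3552] 224
top sleeve body [ 0.5395 -0.3522] 94 zmin 0.1459
  col body [ 0.5392 -0.3551] 95
```

Call:
servo_tool:
  targets: [-2.5,-0.3,20,0,0,0,35,-2.5,-0.3,35,0,0,0,35,-2.5,-0.3,45,0,0,0,35,-2.5,-0.3,55,0,0,0,35,-2.5,-0.3,65,0,0,0,35]

```text
time_s: 11.7
position: [0.5398, -0.3565, 0.1346]
tool_rot: [2.215, 2.227, 0.0]
contact_force: [-0.3, -1.4, -1.2]
finger_gap: 0.0498
grip_force: 41.9
```

Call:
servo_tool:
  targets: [0.5,0,25,0,0,0,35,0.5,0,45,0,0,0,35,0.5,0,57,0,0,0,35,0.5,0,63,0,0,0,35,0.5,0,66,0,0,0,35]

```text
time_s: 12.32
position: [0.54, -0.3562, 0.0693]
tool_rot: [2.215, 2.227, 0.0]
contact_force: [0.2, 1.2, -0.8]
finger_gap: 0.05
grip_force: 41.9
```

Call:
servo_tool:
  targets: [0,0,1,0,0,0,35,0,0,1,0,0,0,70,0,0,1,0,0,0,70,0,0,-20,0,0,0,70,0,0,-80,0,0,0,70]

```text
time_s: 12.95
position: [0.5381, -0.3549, 0.1485]
tool_rot: [-2.212, -2.223, 0.002]
contact_force: [1.2, -1.3, 0.0]
finger_gap: 0.0702
grip_force: 0.0
```

Call:
servo_tool:
  targets: [0,0,-25,0,0,0,85,28,-57,-30,0,0,0,85,56,-114,-30,0,0,0,85,82,-170,-20,0,0,0,85,95,-196,-10,0,0,0,85]

```text
time_s: 13.58
position: [0.3408, -0.2607, 0.1605]
tool_rot: [2.215, 2.227, 0.0]
contact_force: [0.7, -0.2, -0.6]
finger_gap: 0.0849
grip_force: 0.0
```

Call:
servo_tool:
  targets: [0,0,0,0,0,0,85,0,0,0,0,0,0,85]

```text
time_s: 13.82
position: [0.3446, -0.2631, 0.1607]
tool_rot: [2.213, 2.225, 0.001]
contact_force: [-0.3, 0.8, -0.6]
finger_gap: 0.0847
grip_force: 0.0
```

```bash
python3 seat.py s5 SM; python3 -c "
from h import *;s=manip.sense();print(s['position'],s['tool_rot'])"
```

```text
scene S ring top [0.0873 0.0972 0.099 ] expect 0.096 body [ 0.5953 -0.2008] 314
scene M ring top [0.0922 0.1082 0.11  ] expect 0.108 body [ 0.5407 -0.3557] 453
top S ring top [0.0914 0.0972 0.0997] expect 0.096 body [ 0.5955 -0.2024] 189
top M ring top [0.1007 0.1086 0.1116] expect 0.108 body [ 0.5411 -0.3555] 371
[ 0.34476798 -0.26314113  0.16026087] [2.21339399e+00 2.22571298e+00 4.67004494e-04]
```

Call:
servo_tool:
  targets: [2,-1,45,0,0,0,85,2,-1,92,0,0,0,85,2,-1,92,0,0,0,50,2,-1,92,0,0,0,48,2,-1,92,0,0,0,48]

```text
time_s: 14.55
position: [0.3433, -0.2609, 0.0689]
tool_rot: [2.213, 2.225, 0.001]
contact_force: [0.1, -1.0, -0.1]
finger_gap: 0.0602
grip_force: 48.9
```

Call:
servo_tool:
  targets: [0,0,0,0,0,0,48,0,0,0,0,0,0,48,0,0,-50,0,0,0,48,0,0,-110,0,0,0,48,0,0,-150,0,0,0,48]

```text
time_s: 15.18
position: [0.3425, -0.2604, 0.2201]
tool_rot: [2.214, 2.225, 0.0]
contact_force: [1.6, -1.2, -1.2]
finger_gap: 0.0597
grip_force: 49.0
```

Call:
servo_tool:
  targets: [35,45,0,0,0,0,48,70,92,0,0,0,0,48,105,140,0,0,0,0,48,140,188,0,0,0,0,48,175,235,0,0,0,0,48]

```text
time_s: 15.8
position: [0.5775, -0.0823, 0.2176]
tool_rot: [2.215, 2.227, 0.0]
contact_force: [0.3, -1.3, -0.6]
finger_gap: 0.0602
grip_force: 49.0
```

Call:
servo_tool:
  targets: [36,50,0,0,0,0,48,36,50,0,0,0,0,48,36,50,0,0,0,0,48,36,50,0,0,0,0,48]

```text
time_s: 16.3
position: [0.6249, -0.0483, 0.2173]
tool_rot: [-2.216, -2.226, 0.001]
contact_force: [-0.0, -0.5, -1.2]
finger_gap: 0.06
grip_force: 49.1
```

```bash
python3 look.py s6 L
```

```text
tcp [ 0.6249 -0.0483  0.2173]
scene sleeve body [ 0.6245 -0.0505] 342 zmin 0.132
  col body [ 0.6279 -0.047 ] 378
top sleeve body [ 0.6253 -0.0517] 17 zmin 0.1538
  col body [ 0.5988 -0.0336] 2
```

Call:
servo_tool:
  targets: [3.3,3.2,5,0,0,0,48,3.3,3.2,15,0,0,0,48,3.3,3.2,25,0,0,0,48,3.3,3.2,35,0,0,0,48,3.3,3.2,45,0,0,0,48]

```text
time_s: 17.02
position: [0.629, -0.0442, 0.1713]
tool_rot: [-2.215, -2.227, 0.001]
contact_force: [-0.2, -0.7, -0.9]
finger_gap: 0.0602
grip_force: 49.1
```

Past the taper. Seating it: 0.171 down to 0.081.

Call:
servo_tool:
  targets: [0,0,30,0,0,0,48,0,0,60,0,0,0,48,0,0,80,0,0,0,48,0,0,87,0,0,0,48,0,0,90,0,0,0,48]

```text
time_s: 17.65
position: [0.6296, -0.0442, 0.0824]
tool_rot: [2.215, 2.227, 0.0]
contact_force: [-0.4, 0.9, -0.1]
finger_gap: 0.0598
grip_force: 48.9
```

Call:
servo_tool:
  targets: [0,0,1,0,0,0,48,0,0,1,0,0,0,80,0,0,1,0,0,0,82,0,0,-20,0,0,0,82,0,0,-80,0,0,0,82]

```text
time_s: 18.27
position: [0.6273, -0.044, 0.1617]
tool_rot: [-2.212, -2.224, 0.005]
contact_force: [0.3, 0.0, 0.9]
finger_gap: 0.082
grip_force: 0.0
```

Call:
servo_tool:
  targets: [0,-20,-20,0,0,0,85,-28,-75,-20,0,0,0,85,-56,-130,-20,0,0,0,85,-84,-185,-20,0,0,0,85,-114,-226,-20,0,0,0,85]

```text
time_s: 18.9
position: [0.4021, -0.1599, 0.1838]
tool_rot: [2.214, 2.227, 0.001]
contact_force: [0.4, -0.1, 0.4]
finger_gap: 0.0855
grip_force: 0.0
```

Call:
servo_tool:
  targets: [0,0,0,0,0,0,85,0,0,0,0,0,0,85]

```text
time_s: 19.15
position: [0.405, -0.1598, 0.1836]
tool_rot: [2.215, 2.225, 0.002]
contact_force: [-0.1, 0.7, 0.7]
finger_gap: 0.0847
grip_force: 0.0
```

```bash
python3 seat.py s7 SML; cat > tins.py <<'E'
from h import *
print(manip.sense()['position'])
for n in ['scene','top']:
    im,d=manip.grab_frame(n);P=cloud(n,d)
    for r in manip.masks_of(n,'tin0'):
        q=P[r['mask']];q=q[np.isfinite(q[:,0])];q=q[(q[:,2]>.044)&(q[:,2]<.072)]
        if len(q)<60: continue
        z=np.percentile(q[:,2],70);q=q[q[:,2]>z-.004]
        if np.ptp(q[:,0])>.12: continue
        print(n,round(r['score'],2),np.round(r['uv']),((q.max(0)+q.min(0))/2).round(4)[:2],np.median(q,0).round(4),np.ptp(q,axis=0)[:2].round(3),im[r['mask']].mean(0).round())
E
python3 tins.py
```

```text
scene S ring top [0.0849 0.0967 0.0986] expect 0.096 body [ 0.5953 -0.2007] 313
scene M ring top [0.0904 0.1083 0.1106] expect 0.108 body [ 0.5408 -0.3558] 451
scene L ring top [0.1016 0.1226 0.1244] expect 0.122 body [ 0.6298 -0.0465] 839
top S ring top [0.0923 0.0973 0.0997] expect 0.096 body [ 0.5952 -0.2025] 190
top M ring top [0.1012 0.1087 0.111 ] expect 0.108 body [ 0.5412 -0.3556] 368
top L ring top [0.1173 0.1232 0.1255] expect 0.122 body [ 0.63   -0.0482] 464
[ 0.40521906 -0.15929456  0.1830603 ]
scene 0.76 [384. 265.] [0.3456 0.2935] [0.3455 0.2938 0.0513] [0.058 0.059] [79. 88. 95.]
scene 0.71 [307. 224.] [0.4324 0.0712] [0.4343 0.0727 0.0512] [0.061 0.059] [106. 116. 124.]
scene 0.69 [271. 173.] [ 0.403 -0.159] [ 0.4036 -0.1586  0.0513] [0.06  0.062] [112. 122. 130.]
scene 0.66 [419. 249.] [0.2395 0.3136] [0.2411 0.3143 0.0513] [0.062 0.059] [65. 75. 11.]
top 0.77 [245. 239.] [0.4323 0.0682] [0.4323 0.0682 0.0506] [0.058 0.058] [137. 150. 161.]
top 0.65 [171. 274.] [0.3424 0.2926] [0.3424 0.2923 0.0505] [0.058 0.058] [ 97. 107. 116.]
top 0.64 [164. 307.] [0.2395 0.3113] [0.2391 0.3097 0.0508] [0.052 0.055] [82. 92. 40.]
```

Call:
servo_tool:
  targets: [0,-2.5,60,0,0,0,85,0,-2.5,120,0,0,0,85,0,-2.5,168,0,0,0,85,0,-2.5,168,0,0,0,50,0,-2.5,168,0,0,0,48]

```text
time_s: 20.08
position: [0.402, -0.1595, 0.0153]
tool_rot: [2.215, 2.228, 0.0]
contact_force: [0.6, -0.2, -1.2]
finger_gap: 0.0589
grip_force: 43.2
```

Call:
servo_tool:
  targets: [0,0,0,0,0,0,48,0,0,0,0,0,0,48,0,0,0,0,0,0,48,0,0,-60,0,0,0,48,0,0,-120,0,0,0,48]

```text
time_s: 20.7
position: [0.4005, -0.1591, 0.1351]
tool_rot: [-2.214, -2.225, 0.002]
contact_force: [1.3, -0.8, -1.2]
finger_gap: 0.0588
grip_force: 44.2
```

Call:
servo_tool:
  targets: [50,25,-10,0,0,0,48,100,58,-15,0,0,0,48,150,91,-15,0,0,0,48,200,125,-15,0,0,0,48,250,160,-15,0,0,0,48]

```text
time_s: 21.32
position: [0.5606, 0.0932, 0.1498]
tool_rot: [2.215, 2.227, 0.0]
contact_force: [1.1, -0.5, -1.2]
finger_gap: 0.0591
grip_force: 44.6
```

Call:
servo_tool:
  targets: [19.5,16,0,0,0,0,48,19.5,16,30,0,0,0,48,19.5,16,60,0,0,0,48,19.5,16,60,0,0,0,48]

```text
time_s: 21.82
position: [0.5738, 0.1107, 0.0875]
tool_rot: [-2.213, -2.226, 0.006]
contact_force: [0.2, 0.1, -1.0]
finger_gap: 0.0588
grip_force: 44.4
```

Call:
servo_tool:
  targets: [0,2,30,0,0,0,48,0,2,50,0,0,0,48,0,2,56,0,0,0,48,0,2,56,0,0,0,72,0,2,56,0,0,0,75]

```text
time_s: 22.45
position: [0.5787, 0.1112, 0.0344]
tool_rot: [2.215, 2.227, 0.002]
contact_force: [-0.3, -0.1, -0.2]
finger_gap: 0.075
grip_force: 0.0
```

Call:
servo_tool:
  targets: [0,0,0,0,0,0,75,0,0,-40,0,0,0,75,0,0,-90,0,0,0,75,0,0,-130,0,0,0,75]

```text
time_s: 22.95
position: [0.5783, 0.1111, 0.1657]
tool_rot: [2.215, 2.227, 0.002]
contact_force: [-0.0, 0.5, 0.4]
finger_gap: 0.0751
grip_force: 0.0
```

```bash
python3 tins.py
```

```text
[0.57831278 0.11111312 0.16571718]
scene 0.94 [310. 222.] [0.4324 0.0704] [0.4332 0.0719 0.0511] [0.062 0.06 ] [110. 120. 128.]
scene 0.61 [273. 255.] [0.5775 0.1103] [0.5781 0.1116 0.0661] [0.059 0.058] [ 92. 100. 106.]
scene 0.59 [418. 248.] [0.2404 0.3142] [0.2414 0.3151 0.0514] [0.058 0.058] [68. 76.  3.]
scene 0.57 [382. 264.] [0.3454 0.293 ] [0.346  0.2949 0.0513] [0.061 0.059] [82. 90. 97.]
top 0.78 [162. 312.] [0.2378 0.3139] [0.2367 0.3125 0.0504] [0.055 0.056] [82. 93. 40.]
top 0.52 [168. 274.] [0.3424 0.2967] [0.3452 0.2976 0.0505] [0.058 0.051] [ 97. 108. 117.]
```

Call:
servo_tool:
  targets: [36,-47,0,0,0,0,75,73,-94,0,0,0,0,80,110,-141,0,0,0,0,85,147,-188,0,0,0,0,85,182,-234,0,0,0,0,85]

```text
time_s: 23.78
position: [0.3406, 0.2921, 0.1621]
tool_rot: [-2.216, -2.227, 0.004]
contact_force: [-0.4, 0.6, 0.7]
finger_gap: 0.0847
grip_force: 0.0
```

Call:
servo_tool:
  targets: [0,0,20,0,0,0,85,0,0,40,0,0,0,85,0,0,60,0,0,0,85,0,0,60,0,0,0,85]

```text
time_s: 24.28
position: [0.3412, 0.2905, 0.1013]
tool_rot: [-2.215, -2.227, 0.009]
contact_force: [-0.1, 0.3, 0.8]
finger_gap: 0.0853
grip_force: 0.0
```

```bash
python3 tins.py
```

```text
[0.34119954 0.29046094 0.10128667]
scene 0.77 [382. 269.] [0.3453 0.2941] [0.3484 0.2965 0.0512] [0.06  0.058] [80. 87. 93.]
scene 0.77 [420. 251.] [0.2392 0.314 ] [0.2419 0.3142 0.0514] [0.06  0.059] [66. 75.  8.]
scene 0.59 [308. 223.] [0.4333 0.0708] [0.4334 0.071  0.0512] [0.059 0.059] [ 95. 103. 109.]
scene 0.57 [273. 257.] [0.5775 0.1106] [0.5781 0.1113 0.0662] [0.059 0.058] [ 91.  98. 104.]
top 0.87 [175. 274.] [0.3424 0.2853] [0.3452 0.2857 0.0505] [0.058 0.044] [ 91. 101. 110.]
top 0.72 [234. 193.] [0.5765 0.1071] [0.5762 0.1069 0.0653] [0.057 0.058] [108. 121. 131.]
top 0.61 [246. 243.] [0.4309 0.0682] [0.4321 0.0682 0.0507] [0.056 0.059] [117. 129. 138.]
```

Call:
servo_tool:
  targets: [2.5,2.5,45,0,0,0,85,2.5,2.5,86,0,0,0,85,2.5,2.5,86,0,0,0,50,2.5,2.5,86,0,0,0,48,2.5,2.5,86,0,0,0,48]

```text
time_s: 25.1
position: [0.3464, 0.295, 0.0189]
tool_rot: [2.215, 2.227, 0.005]
contact_force: [-0.0, 0.1, -0.7]
finger_gap: 0.0593
grip_force: 43.1
```

Call:
servo_tool:
  targets: [0,0,0,0,0,0,48,0,0,0,0,0,0,48,0,0,-50,0,0,0,48,0,0,-100,0,0,0,48,0,0,-140,0,0,0,48]

```text
time_s: 25.72
position: [0.3455, 0.2943, 0.1593]
tool_rot: [2.215, 2.227, 0.002]
contact_force: [0.4, 0.6, -2.2]
finger_gap: 0.0593
grip_force: 44.2
```

Call:
servo_tool:
  targets: [-8,55,0,0,0,0,48,-16,110,0,0,0,0,48,-24,165,0,0,0,0,48,-32,220,0,0,0,0,48,-34,241,0,0,0,0,48]

```text
time_s: 26.35
position: [0.5895, 0.2607, 0.1574]
tool_rot: [2.217, 2.225, 0.002]
contact_force: [-0.2, 0.7, -1.5]
finger_gap: 0.0591
grip_force: 44.4
```

Call:
servo_tool:
  targets: [0,0,30,0,0,0,48,0,0,60,0,0,0,48,0,0,60,0,0,0,48]

```text
time_s: 26.72
position: [0.5845, 0.2606, 0.095]
tool_rot: [-2.214, -2.226, 0.008]
contact_force: [0.3, -0.2, -1.3]
finger_gap: 0.0591
grip_force: 44.4
```

Call:
servo_tool:
  targets: [0,1,30,0,0,0,48,0,1,52,0,0,0,48,0,1,60.5,0,0,0,48,0,1,60.5,0,0,0,72,0,1,60.5,0,0,0,75]

```text
time_s: 27.35
position: [0.5884, 0.262, 0.0379]
tool_rot: [2.215, 2.227, 0.003]
contact_force: [0.6, 0.4, -0.6]
finger_gap: 0.0748
grip_force: 0.0
```

Call:
servo_tool:
  targets: [0,0,0,0,0,0,75,0,0,-40,0,0,0,75,0,0,-90,0,0,0,75,0,0,-130,0,0,0,75]

```text
time_s: 27.85
position: [0.5881, 0.2618, 0.1695]
tool_rot: [2.215, 2.227, 0.003]
contact_force: [1.0, 0.2, -0.7]
finger_gap: 0.075
grip_force: 0.0
```

```bash
python3 tins.py
```

```text
[0.58811869 0.2617698  0.16946545]
scene 0.84 [419. 248.] [0.2403 0.3139] [0.2412 0.3145 0.0514] [0.061 0.058] [67. 76.  5.]
scene 0.79 [271. 258.] [0.5773 0.1104] [0.578  0.1117 0.066 ] [0.06  0.058] [ 88.  96. 102.]
scene 0.76 [305. 304.] [0.5864 0.261 ] [0.5864 0.2621 0.0663] [0.059 0.06 ] [85. 93. 99.]
top 0.9 [244. 239.] [0.4324 0.0681] [0.4321 0.0654 0.0507] [0.058 0.058] [135. 148. 158.]
top 0.79 [234. 194.] [0.5764 0.1071] [0.5753 0.107  0.0655] [0.056 0.058] [106. 117. 126.]
```

Call:
servo_tool:
  targets: [-30,-25,0,0,0,10,85,-60,-50,0,0,0,20,85,-95,-75,0,0,0,30,85,-130,-100,0,0,0,40,85,-165,-130,0,0,0,50,85]

```text
time_s: 28.68
position: [0.4568, 0.0947, 0.1655]
tool_rot: [-2.952, -1.074, 0.004]
contact_force: [0.1, -0.2, -0.3]
finger_gap: 0.085
grip_force: 0.0
```

Call:
servo_tool:
  targets: [0,0,0,0,0,10,85,0,0,0,0,0,20,85,0,0,0,0,0,30,85,0,0,0,0,0,40,85,0,0,0,0,0,40,85]

```text
time_s: 29.3
position: [0.4575, 0.0957, 0.1657]
tool_rot: [3.141, 0.011, -0.004]
contact_force: [-0.3, -0.4, -0.0]
finger_gap: 0.0853
grip_force: 0.0
```

Call:
servo_tool:
  targets: [-25,27,0,0,0,0,85,-25,27,30,0,0,0,85,-25,27,65,0,0,0,85,-25,27,65,0,0,0,85]

```text
time_s: 29.8
position: [0.4313, 0.0684, 0.0998]
tool_rot: [3.141, 0.013, -0.01]
contact_force: [0.3, -0.9, 0.2]
finger_gap: 0.085
grip_force: 0.0
```

```bash
python3 tins.py
```

```text
[0.43125906 0.06839786 0.09975685]
scene 0.85 [304. 301.] [0.5868 0.2609] [0.5877 0.2616 0.0662] [0.06 0.06] [84. 92. 98.]
scene 0.82 [310. 222.] [0.4326 0.0707] [0.433  0.0721 0.0512] [0.06  0.059] [106. 118. 127.]
scene 0.73 [420. 251.] [0.2402 0.3138] [0.2415 0.3149 0.0513] [0.059 0.059] [66. 75.  7.]
scene 0.66 [275. 256.] [0.5758 0.1091] [0.5774 0.1109 0.0661] [0.059 0.06 ] [ 89.  97. 104.]
top 0.92 [166. 308.] [0.2378 0.3128] [0.2367 0.3124 0.0506] [0.055 0.058] [79. 91. 43.]
top 0.76 [182. 194.] [0.5856 0.2584] [0.5855 0.26   0.0655] [0.059 0.058] [ 94. 105. 115.]
top 0.63 [232. 192.] [0.5735 0.1071] [0.5747 0.1097 0.0653] [0.056 0.058] [112. 123. 132.]
```

Call:
servo_tool:
  targets: [1,-1,45,0,0,0,85,1,-1,83,0,0,0,85,1,-1,83,0,0,0,50,1,-1,83,0,0,0,48,1,-1,83,0,0,0,48]

```text
time_s: 30.62
position: [0.4358, 0.0699, 0.0204]
tool_rot: [-3.141, -0.009, -0.005]
contact_force: [0.5, 0.7, -1.7]
finger_gap: 0.0589
grip_force: 43.1
```

Call:
servo_tool:
  targets: [0,0,0,0,0,0,48,0,0,0,0,0,0,48,0,0,-50,0,0,0,48,0,0,-100,0,0,0,48,0,0,-140,0,0,0,48]

```text
time_s: 31.25
position: [0.4347, 0.0698, 0.1608]
tool_rot: [-3.141, -0.008, -0.002]
contact_force: [0.8, -0.3, -2.1]
finger_gap: 0.0588
grip_force: 44.2
```

Call:
servo_tool:
  targets: [10,-10,0,0,0,-10,48,40,-35,0,0,0,-20,48,80,-60,0,0,0,-30,48,115,-90,0,0,0,-40,48,148,-116,0,0,0,-50,48]

```text
time_s: 31.88
position: [0.5828, 0.1875, 0.1589]
tool_rot: [-2.84, -1.344, 0.0]
contact_force: [-0.5, -0.0, -0.8]
finger_gap: 0.0588
grip_force: 44.3
```

Call:
servo_tool:
  targets: [0,0,0,0,0,-10,48,0,0,0,0,0,-20,48,0,0,0,0,0,-30,48,0,0,30,0,0,-40,48,0,0,50,0,0,-40,48]

```text
time_s: 32.5
position: [0.5812, 0.1863, 0.1077]
tool_rot: [-2.217, -2.225, 0.002]
contact_force: [-0.5, 0.6, -0.9]
finger_gap: 0.0592
grip_force: 44.4
```

Call:
servo_tool:
  targets: [0,0,0,0,0,0,48,0,0,0,0,0,0,48]

```text
time_s: 32.75
position: [0.5823, 0.1867, 0.1093]
tool_rot: [2.217, 2.225, 0.001]
contact_force: [-0.8, 0.7, -0.7]
finger_gap: 0.0589
grip_force: 44.3
```

Call:
servo_tool:
  targets: [-1,0,35,0,0,0,48,-1,0,65,0,0,0,48,-1,0,73,0,0,0,48,-1,0,73,0,0,0,72,-1,0,73,0,0,0,75]

```text
time_s: 33.38
position: [0.5833, 0.1859, 0.0375]
tool_rot: [2.215, 2.226, 0.004]
contact_force: [0.6, 0.0, -0.7]
finger_gap: 0.0749
grip_force: 0.0
```

Call:
servo_tool:
  targets: [0,0,0,0,0,0,75,0,0,-40,0,0,0,75,0,0,-90,0,0,0,75,0,0,-130,0,0,0,75]

```text
time_s: 33.88
position: [0.5826, 0.1857, 0.1686]
tool_rot: [2.215, 2.227, 0.003]
contact_force: [-1.0, 0.2, -0.2]
finger_gap: 0.0748
grip_force: 0.0
```

```bash
python3 tins.py; python3 - <<'E'
from h import *
im,d=manip.grab_frame('scene');cv2.imwrite('pics/s9.png',cv2.resize(im[80:400,120:480],(675,600)))
P=cloud('scene',d);q=near(P,(.58,.19),.4,.074,.083);q=q[(q[:,0]<.53)&(q[:,0]>.48)&(q[:,1]>.03)&(q[:,1]<.35)]
print(np.polyfit(q[:,1],q[:,0],1),len(q))
E
```

```text
[0.58255609 0.18572315 0.16856227]
scene 0.95 [418. 250.] [0.2398 0.3133] [0.2413 0.3144 0.0512] [0.061 0.059] [68. 77.  8.]
scene 0.81 [303. 300.] [0.5864 0.2604] [0.5868 0.262  0.0663] [0.059 0.06 ] [ 87.  95. 101.]
scene 0.67 [290. 278.] [0.5816 0.1848] [0.5817 0.1859 0.0661] [0.059 0.061] [85. 92. 98.]
top 0.83 [232. 194.] [0.5763 0.1071] [0.5749 0.1071 0.0658] [0.056 0.058] [110. 121. 129.]
[0.05501083 0.49569109] 458
```

View pics/s9.png

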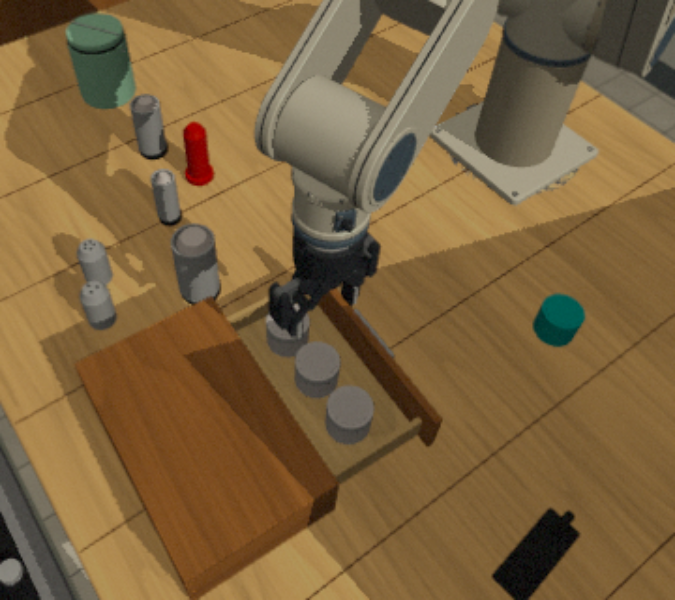

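Call:
servo_tool:
  targets: [0,-40,0,0,0,10,40,0,-80,0,0,0,20,0,3,-110,0,0,0,30,0,7,-128,0,0,0,40,0,7,-128,0,0,0,50,0]

```text
time_s: 34.75
position: [0.4514, 0.1915, 0.1643]
tool_rot: [2.952, 1.075, -0.006]
contact_force: [-0.4, 0.4, -0.1]
finger_gap: 0.0001
grip_force: 0.0
```

Call:
servo_tool:
  targets: [0,0,0,0,0,10,0,0,0,0,0,0,20,0,0,0,20,0,0,30,0,0,0,60,0,0,40,0,0,0,100,0,0,43,0]

```text
time_s: 35.38
position: [0.4531, 0.1915, 0.0638]
tool_rot: [3.14, -0.079, -0.002]
contact_force: [0.2, 0.4, -0.7]
finger_gap: -0.0001
grip_force: 0.0
```

Call:
servo_tool:
  targets: [0,0,24,0,0,0,0,0,0,24,0,0,0,0,0,0,24,0,0,0,0]

```text
time_s: 35.75
position: [0.4538, 0.1918, 0.0419]
tool_rot: [3.14, -0.074, -0.001]
contact_force: [0.3, 0.3, -0.3]
finger_gap: -0.0002
grip_force: 0.0
```

Call:
servo_tool:
  targets: [15,0,0,0,0,0,0,24,0,0,0,0,0,0,32,0,0,0,0,0,0,42,0,0,0,0,0,0,52,0,0,0,0,0,0]

```text
time_s: 36.38
position: [0.5064, 0.1892, 0.0418]
tool_rot: [3.141, -0.074, -0.0]
contact_force: [-0.8, -1.0, 1.4]
finger_gap: -0.0001
grip_force: 1.0
```

Call:
servo_tool:
  targets: [10,0,0,0,0,0,0,20,0,0,0,0,0,0,30,0,0,0,0,0,0,40,0,0,0,0,0,0,50,0,0,0,0,0,0]

```text
time_s: 37.0
position: [0.5564, 0.1869, 0.0417]
tool_rot: [3.141, -0.074, -0.001]
contact_force: [-2.3, -2.4, -0.1]
finger_gap: -0.0002
grip_force: 1.0
```

Call:
servo_tool:
  targets: [10,0,0,0,0,0,0,20,0,0,0,0,0,0,30,0,0,0,0,0,0,38,0,0,0,0,0,0,45,0,0,0,0,0,0]

```text
time_s: 37.62
position: [0.6013, 0.1849, 0.0418]
tool_rot: [-3.141, 0.074, -0.0]
contact_force: [-2.3, -1.7, 0.9]
finger_gap: 0.0
grip_force: 0.9
```

```bash
cat > drw.py <<'E'
from h import *
print(manip.sense()['position'])
for n in ['scene','top']:
    im,d=manip.grab_frame(n);P=cloud(n,d);q=near(P,(.6,.19),.3,.072,.082);q=q[(q[:,0]>.48)&(q[:,0]<.70)&(q[:,1]>.03)&(q[:,1]<.33)]
    c=near(P,(.75,.18),.3,.085,.094);c=c[(c[:,1]>.04)&(c[:,1]<.31)]
    u=np.array([.9985,-.0550]);o=np.array([.500,.19])
    print(n,'front panel s pct',np.percentile((q[:,:2]-o)@u,[2,50,98]).round(4) if len(q) else 0,len(q),'case edge s',np.percentile((c[:,:2]-o)@u,[.3,1]).round(4))
    cv2.imwrite(f'pics/d_{n}.png',im)
E
python3 drw.py
```

```text
[0.60131612 0.18493131 0.04182349]
scene front panel s pct [0.1234 0.1307 0.1357] 617 case edge s [0.1564 0.1582]
top front panel s pct [0.1248 0.1305 0.1764] 174 case edge s [0.1571 0.16  ]
```

Call:
servo_tool:
  targets: [6,0,0,0,0,0,0,11,0,0,0,0,0,0,14,0,0,0,0,0,0,16,0,0,0,0,0,0,18,0,0,0,0,0,0]

```text
time_s: 38.35
position: [0.6188, 0.1842, 0.0419]
tool_rot: [-3.141, 0.074, 0.0]
contact_force: [-1.5, 1.0, 0.6]
finger_gap: -0.0003
grip_force: 0.8
```

Call:
servo_tool:
  targets: [1,0,0,0,0,0,0,2,0,0,0,0,0,0,2,0,0,0,0,0,0]

```text
time_s: 38.72
position: [0.621, 0.184, 0.0419]
tool_rot: [-3.141, 0.074, -0.001]
contact_force: [-1.1, 1.1, -0.4]
finger_gap: 0.0
grip_force: 0.3
```

```bash
python3 drw.py
```

```text
[0.62095851 0.18403252 0.04186557]
scene front panel s pct [0.143  0.1487 0.154 ] 482 case edge s [0.1566 0.1583]
top front panel s pct [0.1426 0.1489 0.1863] 181 case edge s [0.1568 0.1604]
```

Not at the stop yet. Pushing in small steps until the force rises.

Call:
servo_tool:
  targets: [1,0,0,0,0,0,0,2,0,0,0,0,0,0,2,0,0,0,0,0,0]

```text
time_s: 39.2
position: [0.6223, 0.1839, 0.0417]
tool_rot: [3.141, -0.074, -0.002]
contact_force: [-2.9, 1.6, 2.1]
finger_gap: -0.0001
grip_force: 1.8
```

Call:
servo_tool:
  targets: [0.7,0,0,0,0,0,0,1.3,0,0,0,0,0,0,1.3,0,0,0,0,0,0]

```text
time_s: 39.58
position: [0.6223, 0.1839, 0.0417]
tool_rot: [3.14, -0.074, -0.006]
contact_force: [-8.7, 1.2, 6.5]
finger_gap: 0.0
grip_force: 4.3
```

Call:
servo_tool:
  targets: [1,0,0,0,0,0,0,1,0,0,0,0,0,0]

```text
time_s: 39.83
position: [0.6223, 0.1838, 0.0417]
tool_rot: [3.14, -0.074, -0.009]
contact_force: [-11.6, 0.9, 8.4]
finger_gap: 0.0001
grip_force: 6.0
```

Call:
servo_tool:
  targets: [-3,0,0,0,0,0,0,-30,0,0,0,0,0,0,-80,0,-30,0,0,0,0,-120,0,-90,0,0,0,0,-150,0,-150,0,0,0,0]

```text
time_s: 40.45
position: [0.4807, 0.1905, 0.1802]
tool_rot: [3.141, -0.074, 0.0]
contact_force: [0.8, 0.1, 0.5]
finger_gap: -0.0002
grip_force: 0.0
```

Call:
servo_tool:
  targets: [-40,0,-20,0,0,0,20,-80,0,-20,0,0,0,20,-80,0,-20,0,0,0,20]

```text
time_s: 40.83
position: [0.4001, 0.1942, 0.1998]
tool_rot: [-3.14, 0.072, -0.001]
contact_force: [1.5, -0.4, -0.1]
finger_gap: 0.02
grip_force: 0.0
```

```bash
python3 drw.py; python3 seat.py f SML; python3 -c "
import cv2
a=cv2.imread('pics/f_scene.png');cv2.imwrite('pics/f_c.png',cv2.resize(a[80:400,120:480],(675,600)))"
```

```text
[0.40013639 0.19418703 0.19977628]
scene front panel s pct [0.1448 0.1493 0.154 ] 418 case edge s [0.1572 0.1589]
top front panel s pct [0.1442 0.1505 0.1731] 459 case edge s [0.1564 0.1578]
scene S ring top [0.0864 0.0964 0.0982] expect 0.096 body [ 0.5952 -0.2011] 312
scene M ring top [0.0922 0.1081 0.1098] expect 0.108 body [ 0.5406 -0.356 ] 454
scene L ring top [0.1023 0.1224 0.1242] expect 0.122 body [ 0.6299 -0.0466] 838
top S ring top [0.0923 0.0972 0.0987] expect 0.096 body [ 0.5955 -0.2024] 189
top M ring top [0.1018 0.1087 0.1106] expect 0.108 body [ 0.5411 -0.3555] 369
top L ring top [0.117  0.1236 0.1252] expect 0.122 body [ 0.63   -0.0482] 466
```

View pics/f_c.png

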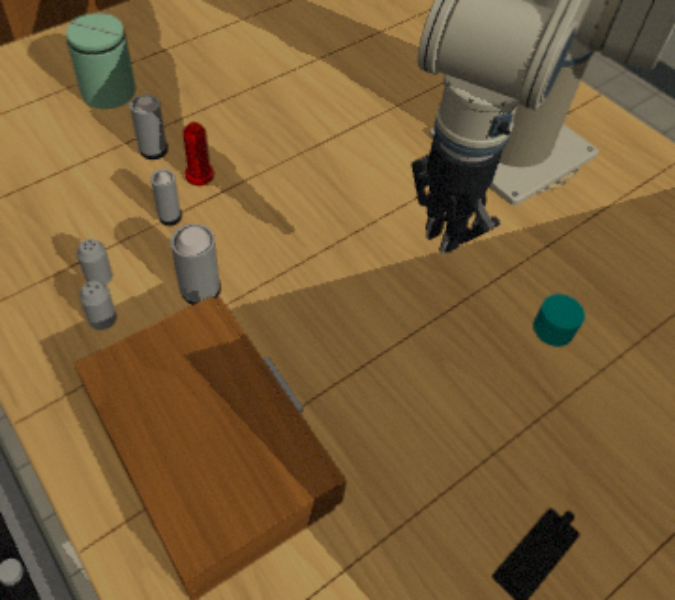

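The final picture shows the drawer shut, with the panel against the case. All three sleeves are home on their feet and everything else is untouched.

```bash
python3 -c "
from rig import manip
print(manip.job_done())"
```

```text
the job is handed in; nothing more can be done
None
```

The job is done and handed in: all three sleeves are home on their columns, the three tins were placed upright side by side in the drawer, the drawer is fully shut, and the gripper holds nothing.

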